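Reset the stop collar on a bushing fixture

ROBOT

A 6-joint arm with a two-finger parallel gripper is mounted at the origin on the work surface. World frame = base frame: x ahead of the robot, y to its left, z up, the work surface at z = 0. Lengths are in mm, angles in rad, forces in N, time in s.
With the tool pointing down it reaches from about 325 to 875 mm from the base axis. Payload 4.4 kg.
Tool frame: the origin (TCP) lies on the centre line of the jaws, within the pads' length; the fingertips stand ahead of it and the grasp point (between the pads) lies 6 mm ahead of it (ctrl.tcp_to_tips is the z of the fingertips in the tool frame, in mm); z points along the fingers, y is the line along which they close (so a half turn about z gives the same grasp; the last joint's range is limited). The gripper opens to 85 mm and grips with 20 to 120 N. Pads are 22 mm wide; open, the fingers measure 114 mm over their backs; the gripper's body (76 mm by 85 mm) begins 54 mm behind the grasp point. The pads swing forward as they close: fully open they stand 13 mm farther back than shut.
Start: joints at [-1.476, 0.207, 1.542, -0, 1.393, -0.15], TCP at [139.903, -557.722, 216.582] pointing down, gripper open.
Joint ranges: [-2.73, 2.73], [-0.86, 2.22], [0.23, 2.46], [-1.11, 4.25], [0.08, 2.63], [-2.82, 2.82]. Speed limits (rad/s): [2.79, 2.79, 3.14, 3.14, 3.14, 3.14].

INTERFACE

Orientations are given as a 3x3 rotation matrix whose columns are the frame's x, y, z axes.
In Python, from plant import ctrl, sensors, optics gives the robot as it stands. Calls block until the motion is done:
- ctrl.move_ptp(position, orientation): joint-space move of the TCP to a pose.
- ctrl.move_l(position, rot=None, vel=150, threshold=None): straight line of the TCP; rot=None keeps the orientation; vel is the mean speed in mm/s. With threshold (N) it stops when the force on the tool has changed by that much, and returns True; else False.
- ctrl.set_joints(angles): joint-space move.
- ctrl.gripper_to(opening, force=None): finger opening in mm; force is the grip in N (None keeps the last); returns when the fingers have stopped.
- ctrl.hold(seconds).
- ctrl.solve_ik(position, orientation): joint angles nearest the present ones, or None.
- sensors.read_state(): the state.
- optics.grab_frame(name): name is "scene" or "top"; returns (picture, depth): 420x560x3 uint8, red, green, blue; 420x560 float32, mm along the optical axis (not along the pixel's ray), 0 where there is no reading.
- optics.camera_params(name): a dict with "mtx" (3x3 intrinsics, pixels), "k1" (the pictures are not rectified: a ray, as slopes to the right and down, at radius r is drawn at 1 + k1 r^2 times it, then the intrinsics apply), "R" (3x3) and "t" (3): a world point X has camera coordinates R X + t. Camera axes: x right, y down, z forward; pixel columns grow to the right and rows downward; lengths in mm; the calibration is good to about 2 mm. A picture is of the moment at which its call begins. camera_params takes no time and is no camera call.
A pose or a line that the arm cannot do raises ctrl.MotionError and nothing moves.
- ctrl.finish_job(): hands the job in; it is judged then, once.
The state is a dict: "t": time; "q": joint angles; "qvel": joint speeds; "tau": joint torques, N m; "eef_pos": TCP position; "eef_rot": TCP orientation; "force": force on the tool from outside, world axes, zero at the start; "wrist_torque": the same for the moment, N m; "grip_width": finger opening in mm; "grasp_force": force on a finger pad.
Only numpy, scipy, OpenCV 4.12 (cv2) and the standard library are available. Lean on these libraries where they do the work, as an engineer would, in place of code of your own. Each camera call takes 0.05 s, during which the arm holds its last target. There are 200 camera calls.

TASK

Loosen the orange set screw on the steel stop collar, slide the collar along its rod so that it pushes the copper bushing on that rod against the sprung brass stop until the spring presses back with about 9 N, and hold it there while you tighten the screw again. Go gently: the bushing must never be pushed with more than 20 N. Let go at the end and leave the other things on the table alone.

Things in the scene. Friction and masses are not known exactly. Their poses are not given: they have to be found in the camera images.
- fixture: green base plate, 120 x 330 x 20 mm, fixed to the table; origin under its centre, on the table; x across, y along the rod towards the sprung stop, z up. At its -y end stands a dark steel post, at its +y end a red stop block, both 50 mm wide and 100 mm high above the table.
- rod_mid (a point): point on the axis of the fixture's steel rod (16 mm thick, notched every 4 mm), 85 mm above the table, straight over the plate's origin; same axes as the fixture. The rod runs along y; the dark post's inner face is at y = -123 mm.
- nose_mean (a point): point on the rod's axis at y = +90 mm: only the mean place of the face of the stop's brass nose (27 mm thick, round the rod, 22 mm out of the red block). Block and nose are set anew each time, up to 14 mm either way, and are not reported: the face must be felt for. The nose is sprung: 1.2 N per mm along y, no preload, 16 mm of travel.
- bushing: copper-coloured bushing on the rod, 36 mm outer diameter, 30 mm long along the rod, 0.12 kg; origin at its centre, y along the rod towards the stop. Starts loose between collar and nose, slides on the rod only, with about 0.8 N of friction. Touched by the collar, not by hand.
- collar: knurled steel stop collar on the rod, 42 mm across, 18 mm long along the rod, 0.18 kg; origin at its centre on the rod's axis, y along the rod towards bushing and stop. It cannot turn on the rod; loosened it slides with about 1 N of friction, locked it holds about 20 N. Let go unlocked, the spring pushes it back.
- screw_grip (a point): middle of the orange wing of the set screw, which stands on top of the collar, 47 mm above the rod's axis (132 mm above the table). The wing is an upright bar 36 mm long, 10 mm thick, 26 mm tall (13 mm above and below this point), free all round, its underside 13 mm above the collar. This point turns with the screw: its x axis is 0.6 rad counter-clockwise (seen from above) of the wing's length, its z axis is up.
- screw (a joint): set screw angle, rad, growing counter-clockwise from above = loosening; it does not rise. Starts tight at 0 to 0.12; stops at -0.15 and 1.7. Free of the rod from 0.45; loosened: above 0.9; tight again: below 0.3. Turning takes up to 0.3 N m. In tightening its point finds the nearest notch of the rod, so the collar shifts up to 2.5 mm. At angle a the wing's length lies a - 0.6 ccw of the fixture's x axis.
- spare_bushing: bystander, to be left alone: dark steel ring standing on the fixture's base plate on the robot's side, 36 mm across, 30 mm tall; origin under its centre
- big_bushing: bystander, to be left alone: dark steel ring, 52 mm across, 45 mm tall; origin under its centre
- copper_bushing: bystander, to be left alone: copper ring, 44 mm across, 40 mm tall; origin under its centre
- steel_block: bystander, to be left alone: steel block 60 x 90 x 35 mm; origin under its centre
- hammer: bystander, to be left alone: hammer 260 mm long lying on the left

How it is judged (in metres and radians):
On the way, in this order (a step that is already met when the one before it is completed fails the run):
1. the set screw is loosened (above 0.9 rad) (value of joint screw above 0.9 rad), for 0.1 s.
2. with the screw still loose (above 0.8 rad), the collar presses the bushing against the sprung stop with 5 to 14 N (value of joint screw above 0.8 rad and contact force between collar and bushing between 5 and 14 N), for 0.2 s.
At the end, for the whole second after the job is handed in: the set screw is tight again (below 0.3 rad), the collar is at rest and stays clamped pressing the bushing against the sprung stop with 5 to 14 N (value of joint screw below 0.3 rad and contact force between collar and bushing between 5 and 14 N and linear speed of collar below 0.01 m/s); the robot touches nothing.
It fails at once if the collar pushes the bushing with more than 20 N (contact force between collar and bushing above 20 N).
It fails at once if another thing on the table is moved by more than 30 mm (distance of any of spare_bushing, big_bushing, copper_bushing, steel_block, hammer from where it was at the start of the episode above 0.03 m).
It also fails if it takes over 64 s, if anything falls off the work surface, if the arm or the gripper's body presses on something with over 40 N, if the wrist force passes 120 N, or if a joint passes its speed limit or range.

## Working session

There is one attempt and no reset: what is moved stays moved. The work goes in short steps, each a Python script; the robot and the scene stay as the last script left them, time stands still between calls to the robot, and variables do not carry over. Pictures are saved under pics/ and viewed, at most 10 in all, crops included, and the job is handed in when it is done.

```bash
mkdir -p pics; ls
python3 - <<'E'
from plant import ctrl, sensors, optics
import cv2,numpy as np
for n in("scene","top"):
    p,d=optics.grab_frame(n); cv2.imwrite(f"pics/{n}0.png",p[:,:,::-1]); np.savez(f"{n}0.npz",p=p,d=d)
    print(n,optics.camera_params(n))
s=sensors.read_state();print(s["t"],s["force"],s["grip_width"],ctrl.tcp_to_tips);print(s["eef_rot"])
E
```

```text
pics
scene {'mtx': array([[403.76766791,   0.        , 284.01218078],
       [  0.        , 403.76766791, 212.22646575],
       [  0.        ,   0.        ,   1.        ]]), 'k1': -0.0944071983434063, 'R': array([[ 0.23557595,  0.97185523,  0.00117165],
       [ 0.59688827, -0.14373302, -0.7893448 ],
       [-0.76696047,  0.18665   , -0.61394903]]), 't': array([-153.07398777, -225.22458292, 1454.08578992])}
top {'mtx': array([[444.95356717,   0.        , 281.27641274],
       [  0.        , 444.95356717, 210.8710864 ],
       [  0.        ,   0.        ,   1.        ]]), 'k1': -0.03729321112808041, 'R': array([[-0.00615366, -0.99982007,  0.01794306],
       [-0.99486623,  0.00430867, -0.10110701],
       [ 0.10101151, -0.01847312, -0.99471374]]), 't': array([  16.45042375,  524.06936078, 1395.10638653])}
0.1 [ 0.37877652 -0.0664285   0.15734298] 85.23091512916814 25.0
[[ 9.69948663e-01  2.43309573e-01 -2.05671589e-04]
 [ 2.43309461e-01 -9.69946445e-01  2.09743726e-03]
 [ 3.10836136e-04 -2.08444831e-03 -9.99997779e-01]]
```

View pics/scene0.png

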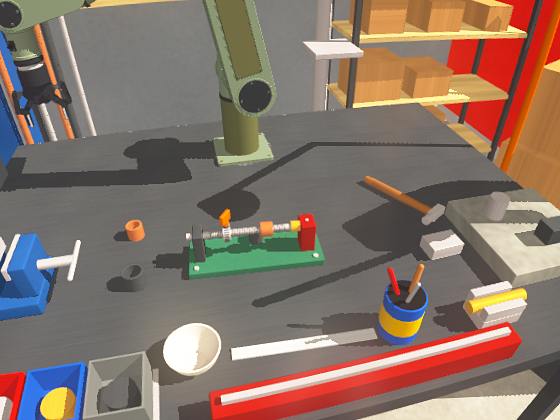

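View pics/top0.png

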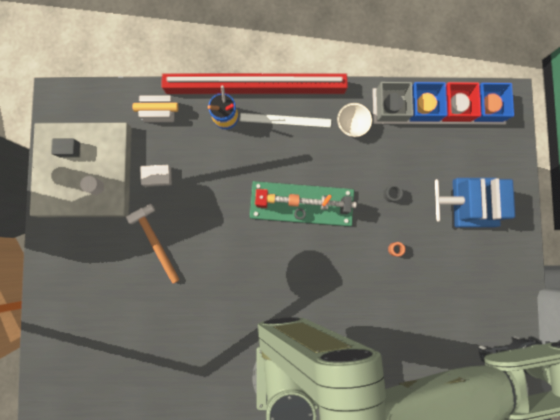

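The scene view shows the fixture at about (255,245): the orange wing is at (225,215), the copper bushing at (266,228) and the red block at (307,232). In the top view the plate spans (250–355, 183–228), with the wing at (326,201), the bushing at (294,200) and the red block at (262,197).

```bash
cat > vis.py <<'E'
import numpy as np, cv2
from plant import optics
def ray(cam,uv):
    c=optics.camera_params(cam); K=c["mtx"]; k=c["k1"]
    uv=np.atleast_2d(np.asarray(uv,float))
    n=cv2.undistortPoints(uv.reshape(-1,1,2),K,np.array([k,0,0,0,0.])).reshape(-1,2)
    R,t=c["R"],c["t"]
    return -R.T@t, np.c_[n,np.ones(len(n))]@R
def onplane(cam,uv,z):
    o,d=ray(cam,uv); return o+d*((z-o[2])/d[:,2])[:,None]
def tri(uvs,uvt):
    o1,d1=ray("scene",uvs);o2,d2=ray("top",uvt);d1=d1[0];d2=d2[0]
    s=np.linalg.lstsq(np.c_[d1,-d2],o2-o1,rcond=None)[0]
    a,b=o1+s[0]*d1,o2+s[1]*d2
    return (a+b)/2,np.linalg.norm(a-b)
def proj(cam,X):
    c=optics.camera_params(cam)
    return cv2.projectPoints(np.atleast_2d(X).astype(float),cv2.Rodrigues(c["R"])[0],c["t"],c["mtx"],np.array([c["k1"],0,0,0,0.]))[0].reshape(-1,2)
def hsv(p): return cv2.cvtColor(p,cv2.COLOR_RGB2HSV)
def blobs(m,box,amin=8):
    x0,y0,x1,y1=box; mm=np.zeros_like(m); mm[y0:y1,x0:x1]=m[y0:y1,x0:x1]
    n,l,s,c=cv2.connectedComponentsWithStats(mm,connectivity=8)
    return [(s[i,4],s[i,:4],c[i],l==i) for i in range(1,n) if s[i,4]>=amin]
E
python3 - <<'E'
from vis import *
P={n:np.load(f"{n}0.npz")["p"] for n in("scene","top")}
box={"scene":(180,195,335,285),"top":(240,175,365,235)}
rng={"orange":((5,200,150),(19,255,255)),"copper":((5,100,80),(19,200,255)),"brass":((20,120,100),(32,255,255)),"red":((0,200,80),(4,255,255)),"green":((60,80,40),(85,255,255))}
for n in P:
    h=hsv(P[n])
    for k,(a,b) in rng.items():
        m=cv2.inRange(h,a,b)
        for s in blobs(m,box[n]): print(n,k,s[0],s[1],s[2].round(1))
    x0,y0,x1,y1=box[n]
    c=cv2.resize(P[n][y0:y1,x0:x1,::-1],None,fx=5,fy=5,interpolation=cv2.INTER_NEAREST)
    cv2.imwrite(f"pics/{n}_c.png",c)
m=cv2.inRange(hsv(P["top"]),*rng["green"]); m[:175]=0;m[235:]=0;m[:,:240]=0;m[:,365:]=0
r=cv2.minAreaRect(cv2.findNonZero(m)); b=cv2.boxPoints(r); print(r); print(onplane("top",b,20).round(1)); print(onplane("top",[r[0]],20))
a=cv2.imread("pics/scene_c.png");b=cv2.imread("pics/top_c.png");w=775
o=np.zeros((a.shape[0]+0,775,3),np.uint8)
o[:a.shape[0],:a.shape[1]]=a;cv2.imwrite("pics/scene_c.png",o)
E
```

```text
scene orange 118 [219 209  11  18] [224.7 218.2]
scene copper 8 [229 212   2   8] [229.9 215.5]
scene copper 198 [259 221  15  16] [266.1 228.3]
scene copper 11 [290 220   9   4] [293.3 220.5]
scene copper 40 [291 225  10   7] [296.3 228.8]
scene brass 17 [222 210   7   8] [224.8 213.9]
scene brass 61 [291 221   9   8] [294.8 224. ]
scene red 438 [299 214  16  36] [307.3 231.8]
scene green 3983 [189 231 136  48] [252.4 255.6]
top copper 51 [259 189  16  16] [267.9 196.7]
top copper 118 [288 194  11  12] [293.3 199.8]
top copper 57 [322 195   9  11] [326.2 200.2]
top copper 11 [255 196   3  11] [255.3 201. ]
top brass 35 [268 194   6   7] [270.8 196.9]
top green 1327 [250 182 102  44] [299.8 213.2]
top green 792 [260 183  87  17] [303.7 190.4]
top green 19 [350 190   4   7] [351.7 192.5]
top green 16 [298 212   4   4] [299.5 213.5]
((301.5989990234375, 203.48814392089844), (101.7072525024414, 36.26118850708008), 4.4846062660217285)
[[ 503.6  115.5   20. ]
 [ 620.7  106.5   20. ]
 [ 593.7 -221.4   20. ]
 [ 476.5 -209.6   20. ]]
[[548.39416823 -51.96509094  20.        ]]
```

View pics/top_c.png

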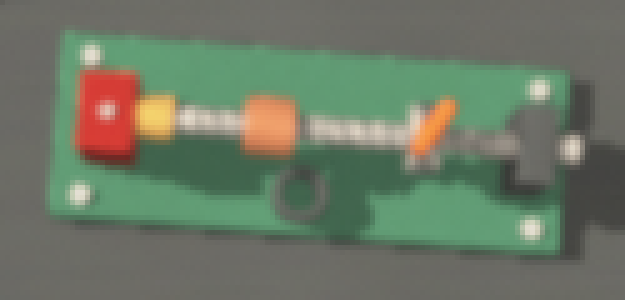

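View pics/scene_c.png

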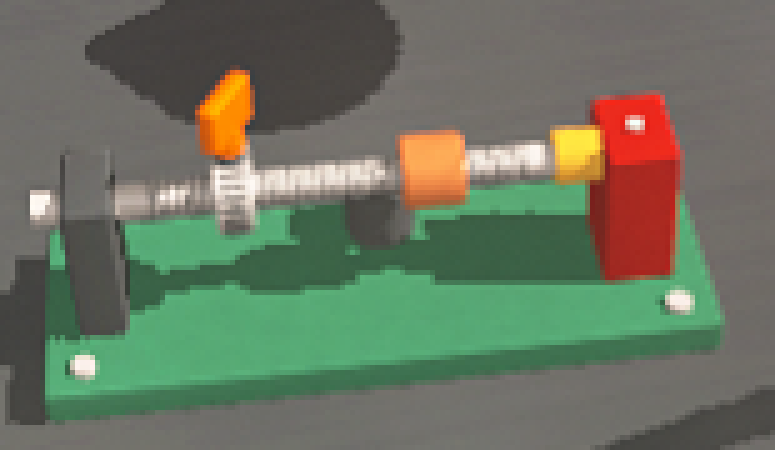

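The crops show the wing at top pixel (326,200), slanting from lower-left to upper-right, and in the scene view at (225,217). The rod ahead is clear to the bushing. The spare ring stands below the rod on the robot's side.

Run:
```python
from vis import *
P={n:np.load(f"{n}0.npz")["p"] for n in("scene","top")}
def cen(cam,box,lo,hi):
    m=cv2.inRange(hsv(P[cam]),lo,hi); b=max(blobs(m,box),key=lambda s:s[0]); return b[2],b[3]
def wid(c): return c
O=((5,130,100),(25,255,255))
ws,_=cen("scene",(214,205,236,228),*O); wt,wm=cen("top",(315,190,340,212),(5,100,100),(25,255,255))
W,e=tri(ws,wt); print("wing",ws,wt,W.round(1),e)
ys,xs=np.nonzero(wm); X=onplane("top",np.c_[xs,ys],W[2]); C=np.cov(X[:,:2].T); w,v=np.linalg.eigh(C); print("wing ang",np.arctan2(v[1,1],v[0,1]),np.sqrt(w*12), X.mean(0))
bs,_=cen("scene",(255,215,278,245),(5,90,80),(19,255,255)); bt,_=cen("top",(283,188,305,210),(5,90,80),(19,255,255))
B,e=tri(bs,bt); print("bushing",B.round(1),e)
ns,_=cen("scene",(288,218,300,233),(12,90,80),(32,255,255)); nt,_=cen("top",(265,190,277,206),(18,90,80),(32,255,255))
N,e=tri(ns,nt); print("nose",ns,nt,N.round(1),e)
# green plate corners from both views, from crop lines
ct=np.array([[62,30],[570,72],[565,255],[50,213]])/5+[240,175]
q=onplane("top",ct,20); print(q.round(1),q.mean(0)); u=q[0]-q[1]+q[3]-q[2]; print("yaw",-np.arctan2(u[0],u[1]))
from plant import ctrl
print(proj("top",W),proj("scene",W))
```

```text
wing [224.77358491 217.71698113] [326.24137931 200.13793103] [ 545. -117.  132.] 2.1332256408404047
wing ang 2.5034225743047083 [13.75645357 36.47561791] [ 544.89412962 -118.10794199  132.02401504]
bushing [551.9 -21.9  87.1] 1.4663492727545064
nose [294.74311927 225.29357798] [270.95 198.  ] [558.   47.6  87.7] 2.727668273388946
[[ 622.1  106.2   20. ]
 [ 593.7 -222.4   20. ]
 [ 475.  -216.4   20. ]
 [ 503.6  113.8   20. ]] [548.59159616 -54.68612979  20.        ]
yaw -0.08641711774949373
[[325.88318173 200.096569  ]] [[224.31008375 217.70927605]]
```

```bash
cat > h.py <<'E'
import numpy as np
from plant import ctrl, sensors
YAW=-0.080; U=np.array([-np.sin(YAW),np.cos(YAW),0])   # rod direction
def R(a): c,s=np.cos(a),np.sin(a); return np.array([[c,s,0],[s,-c,0],[0,0,-1.]])
def st(tag=""):
    s=sensors.read_state(); r=s["eef_rot"]
    print(tag,"t%.2f"%s["t"],"p",np.round(s["eef_pos"],2),"yaw %.3f"%np.arctan2(r[1,0],r[0,0]),"F",np.round(s["force"],2),"Fu %.2f"%(s["force"]@U),"M",np.round(s["wrist_torque"],2),"w %.1f g %.1f"%(s["grip_width"],s["grasp_force"]),"q6 %.2f"%s["q"][5]); return s
E
python3 - <<'E'
from h import *
W=np.array([545,-117.5,134.])
for a in(-.63,.5,.9):
  for s in (0,125):
    print(a,s,np.round(ctrl.solve_ik(W+U*s+[0,0,6],R(a)),2))
ctrl.move_ptp(W+[0,0,100],R(-.63)); ctrl.gripper_to(60,20); st()
ctrl.move_l(W+[0,0,6],vel=60,threshold=6); st("down")
from plant import optics; import cv2
out=[]
for n,(x,y) in(("scene",(225,217)),("top",(326,200))):
    p,_=optics.grab_frame(n); out.append(cv2.resize(p[y-40:y+40,x-40:x+40,::-1],(400,400),interpolation=cv2.INTER_CUBIC))
cv2.imwrite("pics/appr.png",np.hstack(out))
E
```

```text
-0.63 0 [-0.37  0.24  1.66 -0.    1.24  1.83]
-0.63 125 [-0.14  0.24  1.67 -0.    1.23  2.06]
0.5 0 [-0.37  0.24  1.66 -0.    1.24  0.7 ]
0.5 125 [-0.14  0.24  1.67 -0.    1.23  0.93]
0.9 0 [-0.37  0.24  1.66 -0.    1.24  0.3 ]
0.9 125 [-0.14  0.24  1.67 -0.    1.23  0.53]
 t2.62 p [ 544.95 -117.81  233.98] yaw -0.631 F [ 0.03  0.37 -0.38] Fu 0.37 M [-0.   -0.03  0.02] w 60.0 g 0.0 q6 1.83
down t4.33 p [ 545.35 -117.62  140.48] yaw -0.630 F [-0.42 -1.46 -0.8 ] Fu -1.49 M [-0.02 -0.01  0.01] w 59.6 g 0.0 q6 1.83
```

View pics/appr.png

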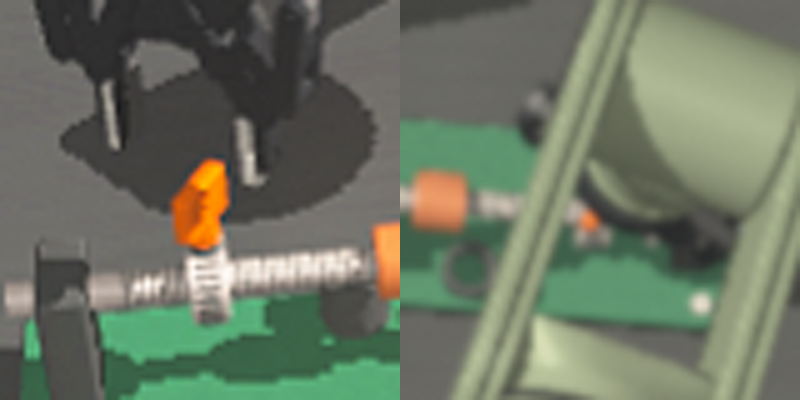

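The left panel shows the pad tips at (115,150) and (255,185), and the wing middle at (200,205). I'll check these against the expected projections.

Run:
```python
from h import *; from vis import *
s=st(); p=s["eef_pos"]; r=s["eef_rot"]
for dz in(25,16):
  for sg in(1,-1):
    X=p+r[:,2]*dz+sg*30*r[:,1]
    print(dz,sg,X.round(0),((proj("scene",X)[0]-[185,177])*5).round(0),((proj("top",X)[0]-[286,160])*5+[400,0]).round(0))
p,d=optics.grab_frame("scene"); 
for (x,y) in((115,148),(252,182),(200,205)):
    u=np.array([185+x/5,177+y/5]); o,dd=ray("scene",u); i=u.astype(int); z=d[i[1],i[0]]
    c=optics.camera_params("scene"); print(u,z,(o+dd[0]*z).round(1))
```

```text
t4.43 p [ 545.28 -117.59  140.42] yaw -0.630 F [0.65 0.33 0.18] Fu 0.38 M [-0.    0.02  0.09] w 60.0 g 0.0 q6 1.83
25 1 [ 528. -142.  115.] [143. 216.] [638. 233.]
25 -1 [563. -93. 115.] [255. 248.] [556. 174.]
16 1 [ 528. -142.  124.] [141. 201.] [640. 231.]
16 -1 [563. -93. 124.] [254. 233.] [558. 172.]
[208.  206.6] 915.30084 [ 535.4 -150.4  163.1]
[235.4 213.4] 892.927 [577.1 -93.3 164.7]
[225. 218.] 922.2374 [ 554.5 -116.   138.3]
```

Run:
```python
from h import *; from vis import *
s=st("now")
p,d=optics.grab_frame("scene")
ys,xs=np.mgrid[170:240,180:280]; o,dd=ray("scene",np.c_[xs.ravel(),ys.ravel()]); z=d[170:240,180:280].ravel()
X=o+dd*z[:,None]
d0=np.load("scene0.npz")["d"][170:240,180:280].ravel()
m=(z>0)&(np.abs(z-d0)>25)
print(m.sum(), np.sort(X[m,2])[:20].round(0))
k=m&(X[:,2]<175); print(np.c_[xs.ravel()[k],ys.ravel()[k],X[k].round(0)][::3])
cv2.imwrite("pics/fing.png",cv2.resize(p[170:250,180:280,::-1],(800,600),interpolation=cv2.INTER_CUBIC))
```

```text
now t4.48 p [ 545.22 -117.58  140.35] yaw -0.630 F [ 0.2  -0.18  0.25] Fu -0.16 M [-0.03  0.   -0.03] w 60.0 g 0.0 q6 1.83
1515 [-3. -1. -1. -1. -0. -0.  0.  1.  1.  1.  1.  1.  1.  2.  2.  3. 22. 86.
 90. 91.]
[[ 272.  173.  179.   73.    1.]
 [ 183.  177.  135. -215.    2.]
 [ 190.  189.  207. -196.   -1.]
 [ 212.  200.  527. -139.  174.]
 [ 227.  200.  296.  -90.    1.]
 [ 211.  201.  529. -142.  173.]
 [ 214.  201.  518. -135.  164.]
 [ 210.  202.  534. -144.  174.]
 [ 213.  202.  523. -138.  165.]
 [ 207.  203.  533. -151.  172.]
 [ 210.  203.  533. -145.  170.]
 [ 213.  203.  523. -138.  162.]
 [ 208.  204.  536. -150.  171.]
 [ 211.  204.  528. -143.  164.]
 [ 208.  205.  535. -150.  168.]
 [ 211.  205.  531. -143.  163.]
 [ 208.  206.  534. -150.  164.]
 [ 211.  206.  533. -143.  162.]
 [ 273.  207.  362.   37.    1.]
 [ 233.  209.  572.  -97.  174.]
 [ 237.  209.  574.  -89.  174.]
 [ 233.  210.  573.  -98.  172.]
 [ 236.  210.  573.  -91.  171.]
 [ 239.  210.  575.  -85.  171.]
 [ 234.  211.  577.  -96.  172.]
 [ 237.  211.  575.  -89.  169.]
 [ 234.  212.  573.  -96.  166.]
 [ 237.  212.  570.  -89.  163.]
 [ 235.  213.  576.  -94.  165.]
 [ 247.  219.  400.  -47.    1.]
 [ 233.  231.  548. -100.   91.]
 [ 215.  233.  548. -143.   93.]
 [ 243.  239.  504.  -74.   22.]]
```

View pics/fing.png

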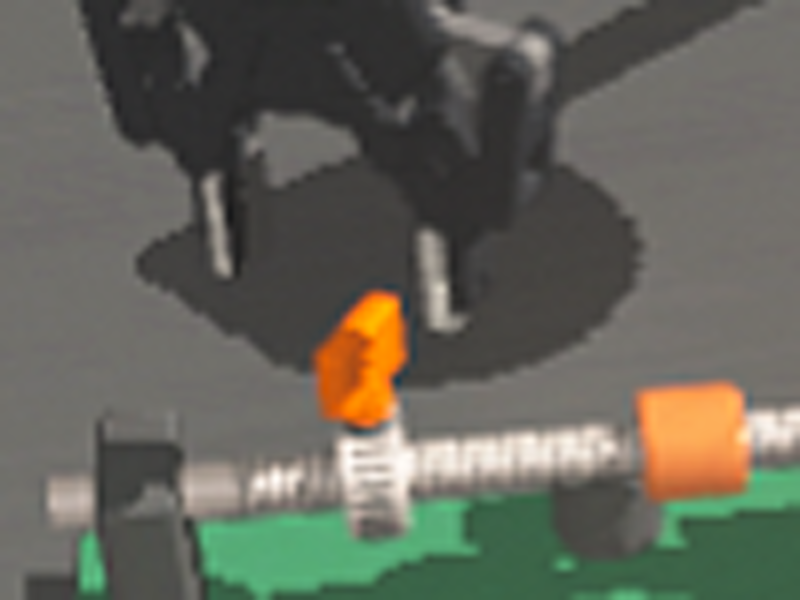

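The picture shows the pad tips clearly above the wing, at crop pixels (225,275) and (445,325), while the wing top is at (385,295). Depth puts the tips at z≈162, where I expected about 122. I'll check the start pose and the top view for the same offset.

Run:
```python
from h import *; from vis import *
# start frame: TCP (139.9,-557.7,216.6), opening 85
z0=np.load("scene0.npz"); d=z0["d"]
ys,xs=np.mgrid[50:160,0:110]; o,dd=ray("scene",np.c_[xs.ravel(),ys.ravel()]); X=o+dd*d[50:160,0:110].ravel()[:,None]
T=np.array([139.9,-557.7]); m=(np.linalg.norm(X[:,:2]-T,axis=1)<90)&(X[:,2]>60)&(X[:,2]<290)
Y=X[m]; i=np.argsort(Y[:,2])[:24]; print(np.c_[xs.ravel()[m][i],ys.ravel()[m][i],Y[i].round(0)])
p,d=optics.grab_frame("top")
ys,xs=np.mgrid[150:240,260:370]; o,dd=ray("top",np.c_[xs.ravel(),ys.ravel()]); X=o+dd*d[150:240,260:370].ravel()[:,None]
d0=np.load("top0.npz")["d"][150:240,260:370].ravel()
m=(X[:,2]>115)&(X[:,2]<215)&(np.linalg.norm(X[:,:2]-[545,-117],axis=1)<80); Y=X[m]; i=np.argsort(Y[:,2])[:40]
print(np.c_[xs.ravel()[m][i],ys.ravel()[m][i],Y[i].round(0)][::2])
s=sensors.read_state(); print(s["q"].round(4))
```

```text
[[  32.  127.  163. -600.  245.]
 [  66.  119.  138. -511.  246.]
 [  67.  118.  133. -509.  246.]
 [  33.  123.  139. -602.  247.]
 [  32.  126.  161. -599.  248.]
 [  33.  124.  149. -599.  248.]
 [  33.  125.  157. -597.  249.]
 [  66.  118.  137. -510.  249.]
 [  33.  126.  164. -595.  249.]
 [  68.  116.  129. -506.  250.]
 [  30.  125.  160. -604.  251.]
 [  32.  125.  163. -597.  251.]
 [  29.  125.  160. -606.  251.]
 [  31.  125.  162. -600.  252.]
 [  67.  116.  132. -507.  252.]
 [  66.  117.  139. -509.  252.]
 [  65.  117.  140. -511.  253.]
 [  30.  124.  158. -604.  253.]
 [  66.  116.  134. -509.  253.]
 [  29.  124.  157. -607.  253.]
 [  68.  115.  131. -504.  254.]
 [  32.  124.  164. -596.  255.]
 [  28.  124.  161. -608.  255.]
 [  31.  124.  165. -598.  256.]]
[[ 323.  205.  530. -108.  133.]
 [ 324.  205.  530. -110.  139.]
 [ 323.  202.  538. -107.  141.]
 [ 323.  204.  532. -107.  145.]
 [ 324.  204.  532. -110.  147.]
 [ 335.  207.  519. -137.  179.]
 [ 339.  208.  514. -145.  203.]
 [ 338.  208.  513. -142.  206.]
 [ 341.  207.  516. -150.  207.]
 [ 340.  208.  513. -147.  210.]
 [ 342.  206.  518. -152.  211.]
 [ 342.  207.  515. -152.  212.]
 [ 344.  205.  521. -158.  213.]
 [ 314.  187.  572.  -75.  213.]
 [ 344.  211.  504. -157.  214.]
 [ 343.  209.  510. -154.  215.]
 [ 341.  205.  521. -149.  215.]]
[-0.3676  0.2442  1.662  -0.      1.235   1.8332]
```

The same +40 mm offset along the tool axis shows at the start pose, so the fingertips are 40 mm farther back than the stated tool frame says. Laterally they agree. I'll descend by that much more, guarded by a force threshold, check the tips again, then close gently.

Run:
```python
from h import *; from vis import *
p0=np.array([545,-117.5,101.])
print(ctrl.move_l(p0,R(-.63),vel=40,threshold=5)); s=st("down")
p,d=optics.grab_frame("scene")
cv2.imwrite("pics/down.png",cv2.resize(p[180:250,190:270,::-1],(640,560),interpolation=cv2.INTER_CUBIC))
```

```text
False
down t5.71 p [ 545.32 -117.61  101.38] yaw -0.630 F [ 0.9  -0.07 -0.55] Fu 0.00 M [-0.    0.03 -0.03] w 59.9 g 0.0 q6 1.83
```

View pics/down.png

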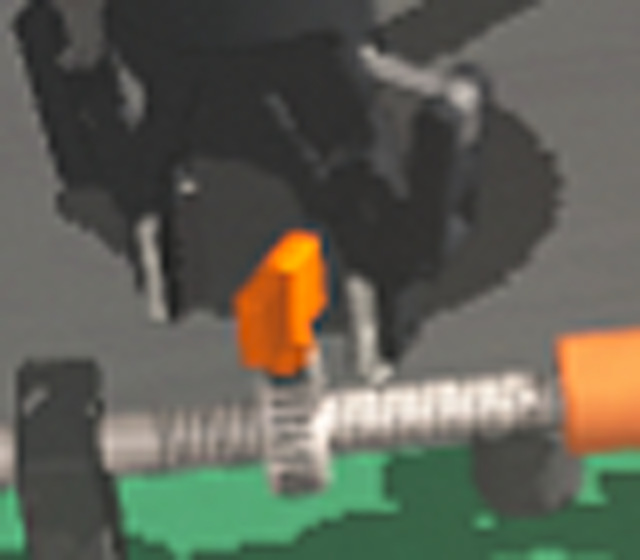

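The wing at (283,305) now sits between the pad tips at (160,315) and (375,375), at a good height. Closing gently.

Run:
```python
from h import *
ctrl.gripper_to(24,20); st("24")
ctrl.gripper_to(5,20); s=st("closed")
```

```text
24 t6.19 p [ 545.03 -117.51  101.07] yaw -0.630 F [ 0.29  0.38 -0.09] Fu 0.40 M [ 0.   -0.01  0.01] w 24.0 g 0.0 q6 1.83
closed t6.44 p [ 544.95 -117.56  101.11] yaw -0.630 F [-0.95 -0.44  1.2 ] Fu -0.52 M [-0.08  0.11 -0.  ] w 13.7 g 19.5 q6 1.83
```

Run:
```python
from h import *
ctrl.gripper_to(5,40); s=st("40N")
p=s["eef_pos"].copy(); a0=-.63
for a in np.arange(.15,.61,.15):
    ctrl.move_l(p,R(a0+a),vel=40); s=st("%.2f"%a)
    if np.linalg.norm(s["force"])>25: break
```

```text
40N t6.66 p [ 544.99 -117.54  101.19] yaw -0.630 F [-0.74 -0.02  2.33] Fu -0.08 M [-0.03  0.2  -0.01] w 12.3 g 39.0 q6 1.83
0.15 t6.96 p [ 545.05 -117.42  101.21] yaw -0.483 F [-0.24  0.96  1.35] Fu 0.94 M [ 0.09  0.04 -0.13] w 12.4 g 39.1 q6 1.69
0.30 t7.26 p [ 545.13 -117.32  101.21] yaw -0.334 F [0.47 1.19 0.67] Fu 1.23 M [ 0.19  0.06 -0.14] w 12.2 g 39.0 q6 1.54
0.45 t7.56 p [ 545.11 -117.46  101.21] yaw -0.184 F [0.13 1.56 1.21] Fu 1.56 M [ 0.16 -0.05 -0.13] w 12.0 g 39.0 q6 1.39
0.60 t7.86 p [ 545.11 -117.53  101.22] yaw -0.035 F [0.83 0.89 0.69] Fu 0.95 M [ 0.22 -0.03 -0.05] w 12.5 g 39.0 q6 1.24
```

Run:
```python
from h import *
s=sensors.read_state(); p=np.array([545.1,-117.5,101.2]); a0=-.63
for a in (.8,1.0,1.2,1.35):
    ctrl.move_l(p,R(a0+a),vel=40); s=st("%.2f"%a)
for d in (3,8,20,40,60):
    ctrl.move_l(p+U*d,R(a0+1.35),vel=40,threshold=8); s=st("d%d"%d)
    if abs(s["force"]@U)>6 or abs(s["force"][0])>8: print("stop");break
```

```text
0.80 t8.21 p [ 545.07 -117.49  101.18] yaw 0.165 F [0.46 0.54 0.89] Fu 0.58 M [ 0.15  0.03 -0.09] w 12.3 g 39.0 q6 1.04
1.00 t8.56 p [ 545.   -117.5   101.18] yaw 0.366 F [-1.1   0.91  1.44] Fu 0.82 M [ 0.2   0.04 -0.03] w 11.9 g 39.1 q6 0.84
1.20 t8.91 p [ 544.92 -117.47  101.21] yaw 0.566 F [-1.89  0.86  2.57] Fu 0.71 M [ 0.21  0.23 -0.1 ] w 12.3 g 39.2 q6 0.64
1.35 t9.21 p [ 544.81 -117.47  101.19] yaw 0.715 F [-2.38  1.53  2.59] Fu 1.34 M [ 0.26  0.28 -0.08] w 11.8 g 39.2 q6 0.49
d3 t9.46 p [ 545.08 -114.53  101.15] yaw 0.719 F [-2.67  0.11  3.52] Fu -0.11 M [-0.05  0.41 -0.11] w 12.3 g 39.2 q6 0.49
d8 t9.73 p [ 545.55 -108.95  101.14] yaw 0.720 F [-1.91  0.66  2.37] Fu 0.51 M [ 0.14  0.46 -0.09] w 12.1 g 39.3 q6 0.50
d20 t10.18 p [546.6  -96.66 101.15] yaw 0.720 F [-2.25  0.73  3.81] Fu 0.55 M [ 0.23  0.58 -0.1 ] w 12.3 g 39.4 q6 0.52
d40 t10.83 p [548.24 -76.88 101.15] yaw 0.720 F [-4.4   1.6   3.69] Fu 1.24 M [ 0.29  0.67 -0.13] w 12.5 g 39.4 q6 0.55
d60 t11.48 p [549.88 -56.96 101.16] yaw 0.720 F [-3.86  1.04  2.87] Fu 0.73 M [ 0.25  0.71 -0.11] w 12.1 g 39.3 q6 0.59
```

Run:
```python
from h import *; from vis import *
s=st()
p,d=optics.grab_frame("scene"); h=hsv(p)
for b in blobs(cv2.inRange(h,(5,90,80),(25,255,255)),(200,195,300,245)): print(b[0],b[1],b[2],onplane("scene",[b[2]],132).round(0),onplane("scene",[b[2]],87).round(0))
cv2.imwrite("pics/mid.png",cv2.resize(p[180:260,200:310,::-1],(770,560),interpolation=cv2.INTER_CUBIC))
```

```text
t11.48 p [549.88 -56.96 101.16] yaw 0.720 F [-3.86  1.04  2.87] Fu 0.73 M [ 0.25  0.71 -0.11] w 12.1 g 39.3 q6 0.59
56 [252 211   6  12] [254.55357143 216.35714286] [[556. -48. 132.]] [[500. -40.  87.]]
205 [259 221  15  16] [266.00487805 228.31707317] [[605. -31. 132.]] [[552. -21.  87.]]
78 [290 220  10  12] [294.80769231 226.33333333] [[613.  34. 132.]] [[561.  48.  87.]]
```

View pics/mid.png

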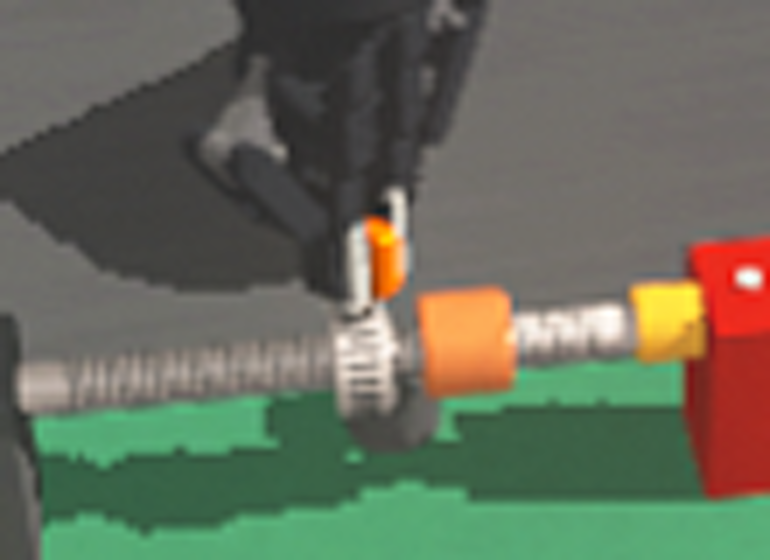

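The collar (crop (365,365)) has followed the gripper, the wing is held at (385,260), and the bushing's near face is about 10 mm ahead at (420,345). Next I feel for the bushing and nose in small steps.

```bash
cat >> h.py <<'E'
P0=np.array([545.,-117.5,101.2]); AL=.72
U2=np.array([np.sin(.075),np.cos(.075),0])
def at(d): return P0+U2*d
def meas(n=4):
    f=[]
    for _ in range(n): ctrl.hold(.05); f.append(sensors.read_state()["force"])
    return np.mean(f,0)
E
python3 - <<'E'
from h import *
def go(d,v=20):
    hit=ctrl.move_l(at(d),R(AL),vel=v,threshold=7); f=meas(); s=sensors.read_state()
    print("d%.1f"%d,hit,"act %.2f"%((s["eef_pos"]-P0)@U2),"Fu %.2f"%(f@U2),"Fx %.1f Fz %.1f t%.1f"%(f[0],f[2],s["t"])); return f@U2
f0=go(64)
for d in list(range(70,105,6))+list(range(103,140,2)):
    f=go(d)
    if f<f0-5: break
E
```

```text
d64.0 False act 64.00 Fu 0.44 Fx -1.7 Fz 1.4 t12.1
d70.0 False act 70.36 Fu 0.57 Fx -0.6 Fz 0.7 t12.7
d76.0 False act 76.01 Fu -0.86 Fx 0.1 Fz -0.4 t13.4
d82.0 False act 82.34 Fu 0.02 Fx 1.1 Fz -1.1 t14.0
d88.0 False act 88.20 Fu -0.36 Fx 1.9 Fz -1.1 t14.7
d94.0 False act 94.27 Fu -0.50 Fx 2.8 Fz -0.5 t15.3
d100.0 False act 100.25 Fu -0.15 Fx 3.2 Fz -1.1 t16.0
d103.0 False act 103.05 Fu -1.14 Fx 3.5 Fz -1.0 t16.5
d105.0 False act 105.07 Fu -1.09 Fx 3.4 Fz -0.7 t16.9
d107.0 False act 107.11 Fu -0.83 Fx 3.7 Fz -1.1 t17.4
d109.0 False act 109.12 Fu -1.20 Fx 4.5 Fz -0.8 t17.8
d111.0 False act 111.04 Fu -1.47 Fx 4.8 Fz -0.5 t18.3
d113.0 False act 113.00 Fu -1.21 Fx 4.7 Fz -1.0 t18.7
d115.0 False act 115.00 Fu -0.79 Fx 4.7 Fz -0.7 t19.2
d117.0 False act 116.97 Fu -1.12 Fx 5.3 Fz -0.8 t19.6
d119.0 False act 118.72 Fu -1.48 Fx 4.7 Fz -0.7 t20.1
d121.0 False act 120.20 Fu -3.06 Fx 4.7 Fz -0.9 t20.5
d123.0 False act 121.59 Fu -4.85 Fx 4.4 Fz -1.1 t21.0
```

Run:
```python
from h import *
d=123.
while d<133:
    d+=1.0
    ctrl.move_l(at(d)+[1.0,0,0],R(AL),vel=15,threshold=7); f=meas(); s=sensors.read_state(); act=(s["eef_pos"]-P0)@U2
    print("d%.1f act %.2f Fu %.2f Fx %.1f t%.1f"%(d,act,f@U2,f[0],s["t"]))
    if act>126.2 or f@U2<-11: break
print("d",d); st()
```

```text
d124.0 act 122.20 Fu -5.92 Fx 2.2 t21.4
d125.0 act 122.83 Fu -6.39 Fx 2.0 t21.9
d126.0 act 123.53 Fu -7.38 Fx 2.0 t22.3
d127.0 act 124.19 Fu -8.68 Fx 1.8 t22.8
d128.0 act 124.89 Fu -8.64 Fx 1.5 t23.2
d129.0 act 125.59 Fu -9.86 Fx 1.7 t23.7
d130.0 act 126.29 Fu -10.94 Fx 1.6 t24.1
d 130.0
 t24.13 p [554.78   8.41 101.22] yaw 0.720 F [  0.29 -11.62   1.23] Fu -11.56 M [-1.89 -0.28 -0.14] w 11.6 g 39.4 q6 0.72
```

Run:
```python
from h import *
p=at(130)+[1.,0,0]; ctrl.hold(.3); st("hold")
for a in np.arange(.52,-.72,-.2).tolist()+[-.70]:
    ctrl.move_l(p,R(a),vel=40); f=meas(2); s=sensors.read_state(); print("a%.2f act %.2f Fu %.2f Fx %.1f Mz %.2f w %.1f t %.1f"%(a,(s["eef_pos"]-P0)@U2,f@U2,f[0],s["wrist_torque"][2],s["grip_width"],s["t"]))
st()
from vis import *
p,d=optics.grab_frame("scene")
cv2.imwrite("pics/tight.png",cv2.resize(p[180:260,220:330,::-1],(770,560),interpolation=cv2.INTER_CUBIC))
```

```text
hold t24.43 p [554.76   8.39 101.22] yaw 0.720 F [  1.41 -10.53   1.27] Fu -10.39 M [-1.92 -0.26 -0.06] w 12.5 g 39.4 q6 0.72
a0.52 act 126.11 Fu -10.75 Fx 1.5 Mz 0.03 w 12.0 t 24.9
a0.32 act 125.91 Fu -11.69 Fx 2.5 Mz 0.10 w 12.3 t 25.3
a0.12 act 125.83 Fu -11.47 Fx 2.1 Mz 0.09 w 12.2 t 25.8
a-0.08 act 125.73 Fu -12.07 Fx 2.0 Mz 0.13 w 12.1 t 26.2
a-0.28 act 125.66 Fu -12.31 Fx 2.2 Mz 0.13 w 12.1 t 26.7
a-0.48 act 125.53 Fu -13.67 Fx 1.4 Mz 0.09 w 11.8 t 27.1
a-0.68 act 125.12 Fu -14.34 Fx 1.3 Mz 0.09 w 12.2 t 27.6
a-0.70 act 125.10 Fu -13.63 Fx 1.3 Mz 0.11 w 12.2 t 27.9
 t27.93 p [554.84   7.21 101.28] yaw -0.699 F [  1.05 -13.7    0.89] Fu -13.58 M [-2.39 -0.22  0.11] w 12.2 g 39.3 q6 2.14
```

View pics/tight.png

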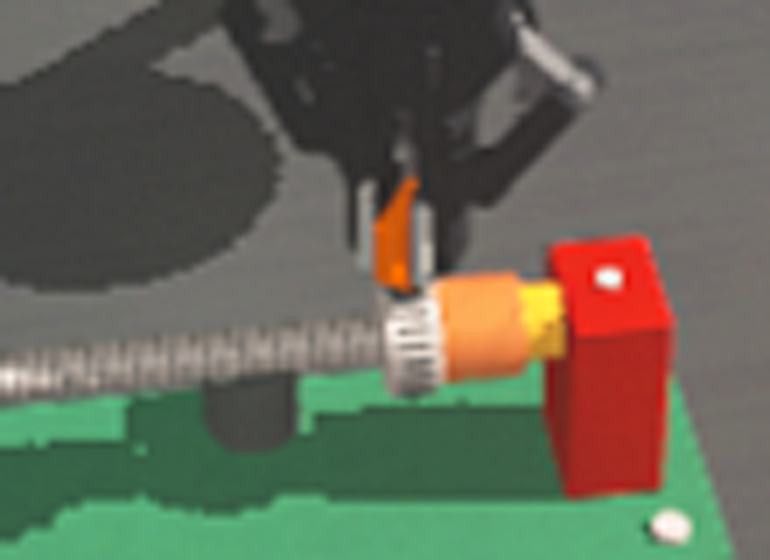

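The collar (crop (415,345)) is pressed against the bushing, which is against the compressed nose at (545,320). The wing is back near its starting direction. I'll ease off the push gradually as a clamp test before letting go.

Run:
```python
from h import *
for d in (128.5,127,126,125,124.5):
    ctrl.move_l(at(d)+[1.,0,0],R(-.70),vel=15); f=meas(3); s=sensors.read_state(); print("d%.1f act %.2f Fu %.2f Fx %.1f Mz %.2f t %.1f"%(d,(s["eef_pos"]-P0)@U2,f@U2,f[0],s["wrist_torque"][2],s["t"]))
    if abs(f@U2)<1.5: break
```

```text
d128.5 act 124.59 Fu -11.04 Fx 1.5 Mz 0.18 t 28.4
d127.0 act 123.87 Fu -9.17 Fx 2.5 Mz 0.16 t 28.8
d126.0 act 123.65 Fu -7.11 Fx 1.8 Mz 0.16 t 29.2
d125.0 act 123.41 Fu -5.13 Fx 2.7 Mz 0.11 t 29.6
d124.5 act 123.39 Fu -4.81 Fx 2.1 Mz 0.12 t 30.0
```

The re-clamped collar holds: the slope is about 6–8 N/mm against 1.2 N/mm for the spring alone. Allowing for the roughly 1.4 mm grip offset along the wing, which also explains the forces seen while loosening, the spring is at about 7.5–8 N. Now I release.

Run:
```python
from h import *; from vis import *
for d in (123,121.5):
    ctrl.move_l(at(d)+[1.,0,0],R(-.70),vel=15); f=meas(3); s=sensors.read_state(); print("d%.1f act %.2f Fu %.2f t%.1f"%(d,(s["eef_pos"]-P0)@U2,f@U2,s["t"]))
    if f@U2>-1.2: break
ctrl.gripper_to(60,40); s=st("open")
p=s["eef_pos"].copy()
ctrl.move_l(p+[0,0,90],vel=80); ctrl.move_ptp([400,-300,250],R(-.7)); st("away")
p,d=optics.grab_frame("scene"); t,_=optics.grab_frame("top")
a=cv2.resize(p[180:260,220:330,::-1],(400,290),interpolation=cv2.INTER_CUBIC);b=cv2.resize(t[175:235,255:338,::-1],(400,290),interpolation=cv2.INTER_CUBIC)
cv2.imwrite("pics/end.png",np.hstack([a,b]))
m=cv2.inRange(hsv(t),(5,100,100),(25,255,255))
for B in blobs(m,(275,188,310,212)):
    ys,xs=np.nonzero(B[3]); X=onplane("top",np.c_[xs,ys],132); w,v=np.linalg.eigh(np.cov(X[:,:2].T)); print(B[0],B[1],B[2].round(1),X.mean(0).round(1),np.arctan(v[1,1]/v[0,1]))
```

```text
d123.0 act 123.06 Fu -2.13 t30.4
d121.5 act 122.57 Fu 3.90 t30.8
open t31.30 p [554.93   3.39 101.01] yaw -0.700 F [ 0.28 -1.07 -0.07] Fu -1.04 M [-0.04 -0.04  0.03] w 60.1 g 0.0 q6 2.12
away t33.88 p [ 400.37 -299.22  249.63] yaw -0.699 F [-0.05  0.39  0.54] Fu 0.38 M [-0.    0.03 -0.05] w 60.4 g 0.0 q6 1.45
137 [275 191  15  14] [280.9 197.7] [552.6  16.7 132. ] -1.0464713166364994
```

View pics/end.png

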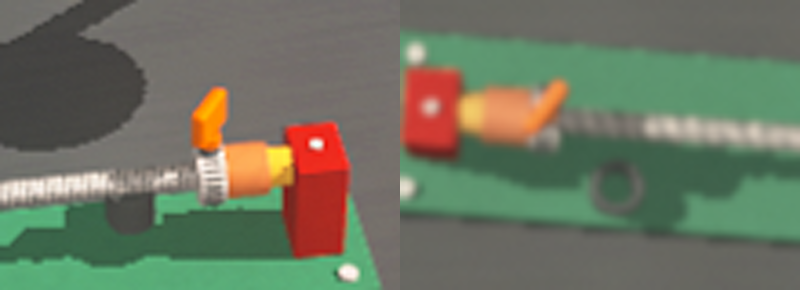

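The collar is still clamped against the bushing and the compressed nose (left panel (212,178), (248,168) and (282,165)). The wing is at its tight angle and everything else is where it was.

```bash
python3 -c "
from plant import ctrl
print(ctrl.finish_job())"
```

```text
the job is handed in; nothing more can be done
None
```

I handed the job in at about 34 s: the screw is tight again, the collar is clamped with the bushing pressed on the sprung stop at an estimated 7.5 N (not measured directly, target about 9 N), and the robot is clear of everything.

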